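# Click the regulator cap onto the pressure cooker's vent and keep it pressed

### The arm

A 6-joint arm with a two-finger parallel gripper is mounted at the origin on a cart in front of the work surface, level with it; the furniture and walls round the work are solid. World frame = base frame: x ahead of the robot, y to its left, z up, the work surface at z = 0. Lengths are in m, angles in rad, forces in N, time in s.
With the tool pointing down it reaches from about 0.35 to 0.875 m from the base axis. Payload 4.2 kg.
Tool frame: the origin (TCP) lies at the very end of the fingers, on their centre line; the grasp point (between the pads) lies 19 mm behind it (ctrl.grip_point_offset is the distance from the TCP to the grasp point, in m); z points along the fingers, x is the direction in which the jaws open and shut, and the axes are right-handed (so a half turn about z gives the same grasp; the last joint's range is limited). The gripper opens to 87 mm and grips with 3 to 60 N. Pads are 19 mm wide; open, the fingers measure 117 mm over their backs; the gripper's body (75 mm by 190 mm) begins 51 mm behind the grasp point.
Start: joints at [-0.969, 0.385, 0.008, 0, -1.194, -0.259], TCP at [0.21, -0.589, 0.191] pointing down, gripper open.
Joint ranges: [-3.14, 3.14], [-1.21, 2.06], [-1.07, 1.41], [-3.16, 2.05], [-2.99, -0.16], [-3.1, 3.1]. Speed limits (rad/s): [2.79, 2.79, 3.14, 3.14, 3.14, 3.14].

### API

Orientations are given as [roll, pitch, yaw] about the fixed x, y, z axes, in that order (R = Rz(yaw) Ry(pitch) Rx(roll)).
In Python, from plant import read_state, imaging, order, nets, ctrl gives the robot as it stands. The module is installed in compiled form; this text tells all that it offers.
- The arm moves only by the shell command python3 -m crank 'ROWS' [FORCE]. ROWS is JSON, a list of rows, each a list of 5 numbers: the closure, from 0 (fully open) to 1 (shut), then the shift along the tool's x, y, z in mm, then the turn about the tool's z in rad. A call has 1 to 8 rows; each row is the pose to reach, as a shift and turn from the pose measured when the call began, along the tool's axes at that moment; what a row does not reach only later rows make up. A row lasts 1/10 s, in which the tool goes at most 50 mm and 8.59 degrees, less where a joint would pass 70% of its speed; a pose out of reach is approached as far as the arm can. A call with a gripper value outside its range is refused whole. The fingers move at their own pace and stop on an object; FORCE is the grip in N (left out, the last holds). Time passes only in rows, so rows that repeat a pose let the fingers close. It gives the time, the measured TCP pose, the force and the opening at its end, in the units of the state.
- read_state(): the state, without advancing time (a new reading comes with each control period).
- imaging.get_image(name): name is "scene" or "top"; returns a dict with "img" (480x640x3 uint8, red, green, blue), "fovy" (degrees; the focal length in pixels is half the picture's height over the tangent of half this angle, whatever the lens; pixels are square), "cx", "cy" (the principal point, pixels), "R" (3x3) and "t" (3): a world point X has camera coordinates R X + t. Camera axes: x right, y down, z forward; pixel columns grow to the right and rows downward; lengths in m; the calibration is good to about 2 mm. A picture is of the moment at which its call begins. There is no depth.
- order.hand_in(): hands the job in, once; it reports no verdict.
Trained networks look in a picture, given as the dict that the camera call returned (one of the last four; its "shot" number tells which), for a name from the list of things; names that differ only in an ending like _2 or _b are one class to them, and where a whole thing is asked for, a point or a joint stands for the part that bears it (a point fixed in the world has none). Each returns a list of dicts, best first, with "conf" (0 to 1); they miss things now and then, are a little off and sometimes report something else, mostly with a low value. They report only what shows in the picture. A call takes as long as a camera call.
- nets.find_in(picture, query): "box" ([left, top, right, bottom] in pixels, round what is visible of it).
The state is a dict: "time": time; "qpos": joint angles; "qvel": joint speeds; "joint_torque": joint torques, N m; "ee_pos": TCP position; "orientation": TCP orientation; "force": force on the tool from outside, world axes, zero at the start; "torque": the same for the moment, N m; "finger_gap": finger opening in m.
Only numpy, scipy, OpenCV 4.12 (cv2) and the standard library are available. Lean on these libraries where they do the work, as an engineer would, in place of code of your own. Each camera call takes 0.05 s, during which the arm holds its last target.

### The job

Get the pressure cooker ready: take the cap with the red grip out of the wooden parts tray and push it straight down onto the vent stud in the cooker's lid until it clicks past the stud's spring catches. Do not let go after the click: keep pressing firmly, but not with brute force, so that the soft orange washer under the cap is clearly squeezed, and finish like that, with the gripper still holding the cap pressed down. Leave everything else in the tray and do not disturb the things standing around.

Things in the scene. Friction and masses are not known exactly. Their poses are not given: they have to be found in the camera images.
- red_cap_center (a point): Centre of the loose pressure-regulator cap with the RED grip (the part to fit): upright, round about its z axis (up), 54 mm tall, this point half-way up (27 mm above its underside). Upper part: red fluted grip 35 mm across, from 23 mm above the underside to the top; below it a steel skirt 32 mm across, bored from below (mouth 16 mm, 28 mm deep). About 0.12 kg.
- black_cap_center (a point): Centre of the cap with the BLACK grip, same outer shape and size as the red one (27 mm above its underside); it stays in the tray.
- blue_cap_center (a point): Centre of the cap with the BLUE grip, same outer shape and size (27 mm above its underside); it stays in the tray.
- tray: Pale wooden open tray, 250 x 170 mm, 51 mm high, walls 6 mm, floor 12 mm thick, fixed. Origin: centre of its underside; x along its long side, z up. The three caps stand upright in a row along its x, in any order, about 68 mm apart, with at least 25 mm clear on all sides of each (35 mm to the wall along the tray's y); a teaspoon, a cork and a spare orange washer lie beside them, none over 30 mm high.
- teaspoon_mid (a point): Middle of the steel teaspoon in the tray, 132 mm long; it stays in the tray.
- cork_center (a point): Centre of the bottle cork standing in the tray, 22 mm across, 30 mm tall; it stays in the tray.
- spare_washer_mid (a point): Centre of the spare orange washer lying in the tray, 31 mm across, 6 mm thick; it stays in the tray.
- cooker: Steel pressure cooker with its lid locked on, heavy, does not move: 190 mm across, lid top 140 mm above the worktop, black long handle along its own +y, small grip at -y, brass safety valve (10 mm high) on the lid 70 mm from the vent stud. Origin: centre of its underside, z up.
- vent_seat (a point): On the upright axis of the vent stud, at its foot: top of the flat steel boss on the lid that carries the orange washer, 146 mm above the worktop. The stud is an upright steel pin 14 mm across, 24 mm tall above this point; four small spring-loaded steel catches bulge from its side, 9 mm above this point.
- vent_tip (a point): Top of the vent stud (tapered to 7 mm), 24 mm above vent_seat. Set on loosely, the red cap stands on the catches, underside 12 mm above vent_seat. Pushing it on takes a force that rises to about 9 N (6 to 14); at the click, underside about 9 mm above vent_seat, it drops to nothing and the cap jumps down onto the washer, underside about 5.5 mm above vent_seat (2 mm with the washer fully squeezed).
- washer (a joint): Squeeze of the soft orange silicone washer (ring 31 mm across, 6 mm thick) round the stud's foot, in m: 0 free, 0.004 fully squeezed; it resists with 4 N per mm (8 to 15 N is a firm press). Clicked on but not pressed, the cap squeezes it by less than half a mm.
- steel_tumbler: Steel tumbler upside down on the front strip before the sink, 68 mm across, 74 mm tall, origin at the centre of its underside; not to be disturbed.
- spice_pepper: Small spice jar with a green lid on the front strip, 41 mm across, 97 mm tall, origin at the centre of its underside; not to be disturbed.

How it is judged:
On the way, in this order (a step that is already met when the one before it is completed fails the run):
1. the red cap is lifted clear of the tray in the gripper (height (world z) of red_cap_center above 0.085 m and contact force between the fingers and red_cap above 1 N and contact force between red_cap and tray below 0.05 N), for 0.2 s.
2. the red cap stands over the stud and is clicked past the catches (z of red_cap_center in the frame of vent_seat between 0 and 0.0345 m and horizontal distance between red_cap_center and vent_seat below 0.004 m), for 0.2 s.
At the end, for the whole second after the job is handed in: The red cap is clicked on, upright and centred on the stud (4 mm, 6 degrees), its underside less than 5.5 mm above the boss; the washer stays squeezed by over 1.3 mm by the gripper's push, the fingers touch the cap, and everything else is still in the tray (z of red_cap_center in the frame of vent_seat between 0 and 0.0325 m and horizontal distance between red_cap_center and vent_seat below 0.004 m and angle between red_cap_center's own z axis and vertical below 0.1 rad and value of joint washer above 0.0013 m and contact force between the fingers and red_cap above 1 N and horizontal distance between each of black_cap_center, blue_cap_center, teaspoon_mid, cork_center, spare_washer_mid and tray below 0.14 m and height (world z) of each of black_cap_center, blue_cap_center, teaspoon_mid, cork_center, spare_washer_mid below 0.055 m); the arm keeps its last pose, push and grip.
It fails at once if the cap is driven onto the cooker with brute force (over 60 N) (contact force between red_cap and cooker above 60 N).
It fails at once if a thing standing around is disturbed (moved over 25 mm) (distance of any of steel_tumbler, spice_pepper from where it was at the start of the episode above 0.025 m).
It also fails if it takes over 61 s, if anything falls off the work surface, if the arm or the gripper's body presses on something with over 40 N, if the wrist force passes 120 N, or if a joint passes its speed limit or range.

## Working session

There is one attempt and no reset: what is moved stays moved. The work goes in short steps, Python scripts to look and compute and a shell command to move; the robot and the scene stay as the last step left them, time stands still between calls to the robot, and variables do not carry over. Pictures are saved under pics/ and viewed, and the job is handed in when it is done.

```bash
mkdir -p pics; ls
cat > h.py <<'E'
import numpy as np, cv2
from plant import read_state, imaging, order, nets, ctrl
def shot(n,fn=None):
    d=imaging.get_image(n)
    if fn: cv2.imwrite('pics/'+fn,cv2.cvtColor(d['img'],cv2.COLOR_RGB2BGR))
    return d
def ray(d,u,v):
    f=d['img'].shape[0]/2/np.tan(np.radians(d['fovy'])/2)
    R=np.array(d['R']);t=np.array(d['t'])
    r=R.T@np.array([(u-d['cx'])/f,(v-d['cy'])/f,1]); return -R.T@t,r
def atz(d,u,v,z):
    c,r=ray(d,u,v); return c+r*(z-c[2])/r[2]
def proj(d,X):
    f=d['img'].shape[0]/2/np.tan(np.radians(d['fovy'])/2)
    p=np.array(d['R'])@np.array(X)+np.array(d['t']); return d['cx']+f*p[0]/p[2], d['cy']+f*p[1]/p[2]
E
python3 - <<'E'
from h import *
np.set_printoptions(precision=4,suppress=True)
for n in ['scene','top']:
    d=shot(n,n+'0.png'); print(n,{k:d[k] for k in d if k!='img'}); print(-np.array(d['R']).T@d['t'])
    for q in ['red_cap_center','black_cap_center','blue_cap_center','vent_tip','cooker','tray','washer','steel_tumbler','spice_pepper']:
        print(q,[(np.round(x['box'],1).tolist(),round(x['conf'],2)) for x in nets.find_in(d,q)[:3]])
print(read_state(),ctrl.grip_point_offset)
E
```

```text
pics
scene {'fovy': 45.03542334813521, 'cx': 323.3362877524463, 'cy': 237.0064626293568, 'R': array([[ 0.8967, -0.4427,  0.0025],
       [-0.2741, -0.5595, -0.7822],
       [ 0.3476,  0.7007, -0.6231]]), 't': array([-0.4543,  0.2304,  1.3447]), 'shot': 1}
[ 0.0031 -1.0144  1.0192]
red_cap_center [([377.9, 361.4, 396.8, 386.5], 0.94)]
black_cap_center [([354.9, 316.9, 368.9, 342.9], 0.51)]
blue_cap_center [([364.5, 340.4, 383.2, 366.0], 0.63)]
vent_tip [([246.8, 187.8, 282.7, 214.7], 0.87)]
cooker [([242.5, 183.0, 287.3, 212.4], 0.94)]
tray [([350.7, 295.8, 446.2, 415.1], 0.76)]
washer [([385.1, 330.9, 423.4, 373.3], 0.34)]
steel_tumbler []
spice_pepper [([275.4, 221.2, 292.1, 259.4], 0.83), ([357.3, 317.0, 367.3, 342.1], 0.52)]
top {'fovy': 46.42290766914734, 'cx': 323.06983508554396, 'cy': 244.93421495296607, 'R': array([[ 0.0008, -1.    , -0.0006],
       [-0.9916, -0.0007, -0.1291],
       [ 0.1291,  0.0007, -0.9916]]), 't': array([0.003 , 0.5168, 1.4352]), 'shot': 2}
[0.3271 0.0024 1.4899]
red_cap_center [([462.2, 253.3, 475.6, 272.8], 0.58), ([438.3, 254.7, 455.0, 265.8], 0.53)]
[... 165 characters left out ...]
 [([67.3, 201.1, 224.4, 277.1], 0.72)]
tray [([389.3, 222.9, 496.6, 293.4], 0.74)]
washer [([346.5, 264.1, 368.9, 288.0], 0.49), ([175.1, 235.4, 183.8, 245.6], 0.41)]
steel_tumbler [([346.5, 263.6, 369.1, 286.9], 0.69)]
spice_pepper []
{'time': 1.0, 'qpos': array([-0.9694,  0.3847,  0.0079, -0.    , -1.194 , -0.2586]), 'qvel': array([ 0.0002,  0.0019,  0.0014,  0.0009,  0.0006, -0.0007]), 'joint_torque': array([ -0.0001, -39.0479,  18.7623,   4.2244,   0.0155,  -0.    ]), 'ee_pos': array([ 0.2101, -0.5886,  0.191 ]), 'orientation': array([3.1416, 0.    , 1.9136]), 'force': array([0.1142, 0.7435, 0.8049]), 'torque': array([-0.0416, -0.0412,  0.0468]), 'finger_gap': 0.08679270021239609} 0.0187
```

View pictures.

View pics/scene0.png

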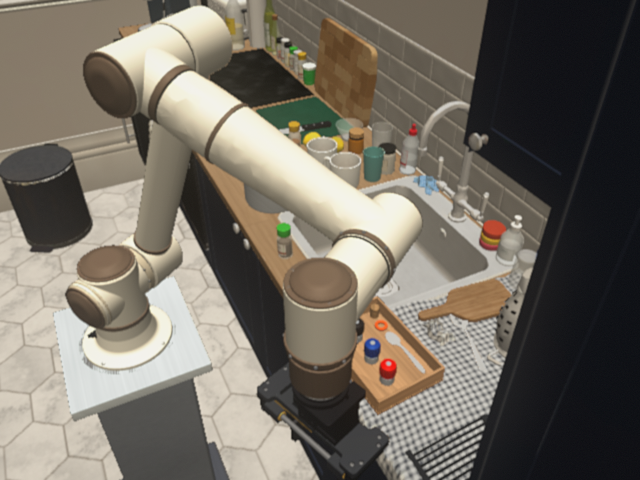

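View pics/top0.png

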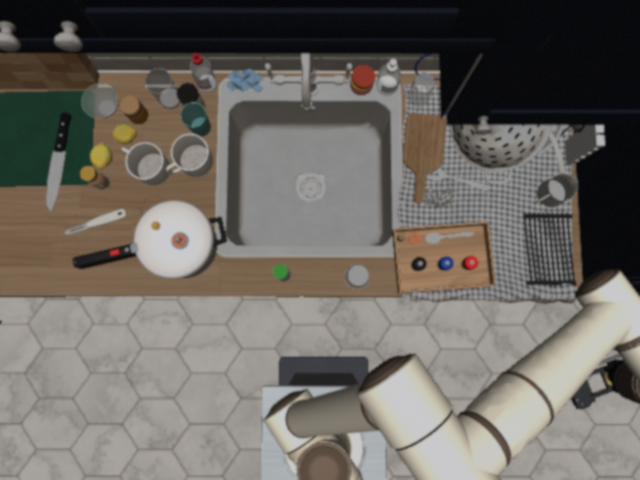

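Run:
```python
import cv2
a=cv2.imread('pics/top0.png')
cv2.imwrite('pics/top0_tray.png',cv2.resize(a[215:300,380:505],None,fx=6,fy=6,interpolation=cv2.INTER_CUBIC))
cv2.imwrite('pics/top0_cook.png',cv2.resize(a[190:290,60:230],None,fx=4.5,fy=4.5,interpolation=cv2.INTER_CUBIC))
a=cv2.imread('pics/scene0.png')
cv2.imwrite('pics/sc0_tray.png',cv2.resize(a[290:420,340:460],None,fx=4.5,fy=4.5,interpolation=cv2.INTER_CUBIC))
cv2.imwrite('pics/sc0_cook.png',cv2.resize(a[160:290,180:340],None,fx=4.5,fy=4.5,interpolation=cv2.INTER_CUBIC))
```

```text
(no output)
```

View pics/top0_tray.png

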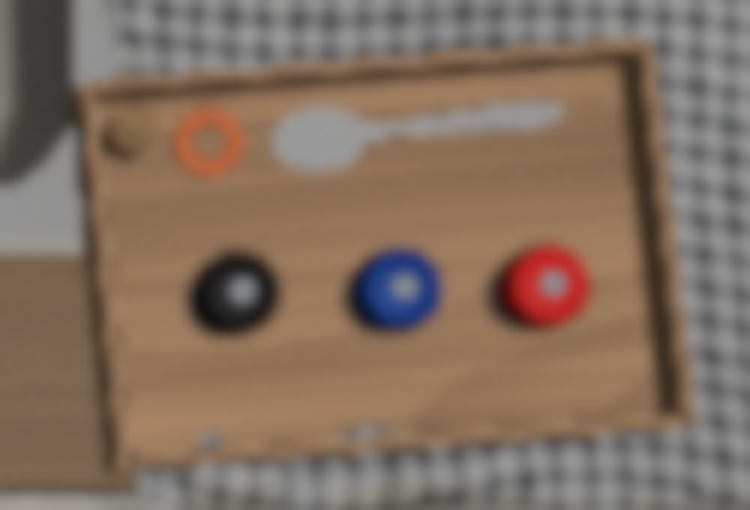

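View pics/top0_cook.png

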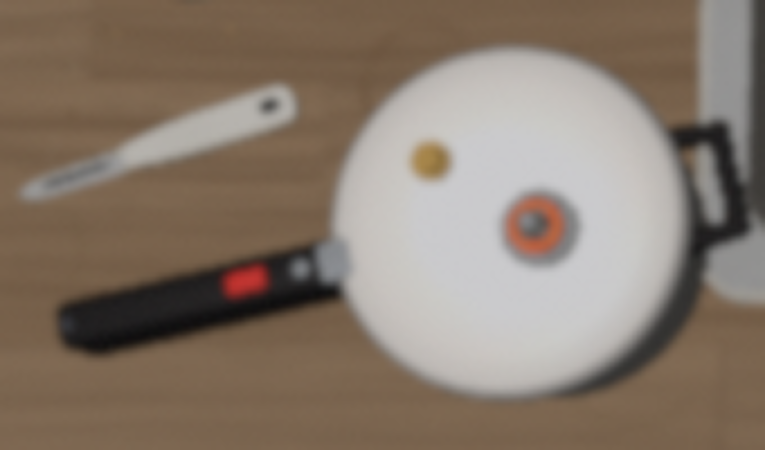

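View pics/sc0_tray.png

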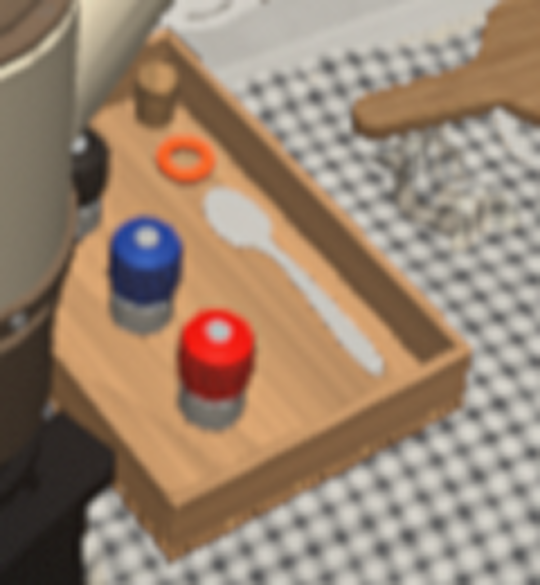

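Run:
```python
from h import *
np.set_printoptions(precision=4,suppress=True)
def blobs(d,fn,x0,y0,x1,y1,zs,label):
    im=d['img'].astype(int)[y0:y1,x0:x1]
    m=fn(im[...,0],im[...,1],im[...,2]).astype(np.uint8)
    n,_,st,c=cv2.connectedComponentsWithStats(m)
    for i in range(1,n):
        if st[i,4]>8:
            u,v=c[i]+[x0,y0]; print(label,st[i].tolist(),round(u,1),round(v,1),[atz(d,u,v,z) for z in zs])
red=lambda r,g,b:(r>110)&(g<70)&(b<70)
blu=lambda r,g,b:(b>90)&(r<70)
org=lambda r,g,b:(r>150)&(g<130)&(b<100)&(r-g>60)
t=shot('top')
blobs(t,red,390,220,500,300,[.066],'topred')
blobs(t,blu,390,220,500,300,[.066],'topblue')
blobs(t,lambda r,g,b:(r<60)&(g<60)&(b<60),405,250,435,275,[.066],'topblk')
blobs(t,org,150,215,210,265,[.15,.17],'topvent')
s=shot('scene')
blobs(s,red,340,290,460,420,[.05],'scred')
blobs(s,blu,340,290,460,420,[.05],'scblue')
```

```text
topred [75, 36, 13, 14, 106] 470.3 262.4 [array([ 0.4678, -0.373 ,  0.066 ])]
topblue [51, 37, 12, 13, 92] 446.0 263.0 [array([ 0.4664, -0.3108,  0.066 ])]
topblk [7, 8, 14, 12, 97] 417.8 263.8 [array([ 0.4643, -0.2388,  0.066 ])]
topvent [23, 20, 12, 11, 53] 179.4 240.8 [array([0.5115, 0.3505, 0.15  ]), array([0.5087, 0.3453, 0.17  ])]
scred [40, 69, 16, 20, 226] 387.7 369.3 [array([ 0.4683, -0.3814,  0.05  ])]
scblue [25, 49, 15, 12, 110] 372.1 345.3 [array([ 0.4716, -0.3103,  0.05  ])]
```

```bash
cat >> h.py <<'E'
from scipy.optimize import least_squares
def disc(d,x,y,z,r,n=48):
    a=np.arange(n)*2*np.pi/n
    return [proj(d,[x+r*np.cos(q),y+r*np.sin(q),z]) for q in a]
def hullcen(pts):
    h=cv2.convexHull(np.array(pts,np.float32)); m=cv2.moments(h); return np.array([m['m10']/m['m00'],m['m01']/m['m00']]),m['m00']
def softred(d,box,kind='red'):
    x0,y0,x1,y1=box
    im=d['img'].astype(float)[y0:y1,x0:x1]; r,g,b=im[...,0],im[...,1],im[...,2]
    s=(r-np.maximum(g,b)) if kind=='red' else (b-r)
    return s
def fitcap(d,box,zb,kind='red',thr=50):
    # zb: underside z
    s=softred(d,box,kind); m=(s>thr).astype(np.uint8)
    n,l,st,c=cv2.connectedComponentsWithStats(m); i=1+np.argmax(st[1:,4])
    cs,_=cv2.findContours((l==i).astype(np.uint8),cv2.RETR_EXTERNAL,cv2.CHAIN_APPROX_NONE)
    mm=np.zeros_like(m); cv2.drawContours(mm,cs,-1,1,-1)
    ys,xs=np.nonzero(mm); cen=np.array([xs.mean()+box[0],ys.mean()+box[1]])
    f=lambda p:hullcen(disc(d,p[0],p[1],zb+.023,.0175)+disc(d,p[0],p[1],zb+.052,.0175)+disc(d,p[0],p[1],zb+.054,.0155))[0]-cen
    p0=atz(d,*cen,zb+.04)[:2]
    p=least_squares(f,p0,diff_step=1e-4).x
    a=hullcen(disc(d,p[0],p[1],zb+.023,.0175)+disc(d,p[0],p[1],zb+.054,.0175))[1]
    return p,cen,mm.sum(),a
E
python3 - <<'E'
from h import *
t=shot('top');s=shot('scene')
for thr in(40,60,90):
  print('top',fitcap(t,(456,248,486,280),.012,thr=thr),'sc',fitcap(s,(370,350,408,400),.012,thr=thr))
  print('blue',fitcap(t,(430,248,460,280),.012,'blue',thr=thr))
# tray corners outer (top rim z=.051) from crop
for u,v in [(78,92),(650,45),(690,418),(118,468)]:
    print(atz(t,380+u/6-.4,215+v/6-.4,.051))
E
```

```text
top (array([ 0.47049658, -0.37959986]), array([471.31472081, 261.97461929]), np.uint64(197), 189.1266395917628) sc (array([ 0.46442198, -0.39218975]), array([388.85047923, 373.9086262 ]), np.uint64(1565), 343.3130657216534)
blue (array([ 0.46842386, -0.31412934]), array([446.   , 262.752]), np.uint64(125), 182.31412812601775)
top (array([ 0.47008213, -0.37897755]), array([471.07926829, 262.13414634]), np.uint64(164), 189.06649315962568) sc (array([ 0.47055873, -0.37728483]), array([387.6483871 , 367.70645161]), np.uint64(310), 335.9142933175899)
blue (array([ 0.46827442, -0.31387914]), array([445.9047619 , 262.80952381]), np.uint64(105), 182.2888509433251)
top (array([ 0.46983586, -0.37876445]), array([471.        , 262.22900763]), np.uint64(131), 189.0472462559119) sc (array([ 0.47182727, -0.37547115]), array([387.71721311, 366.87295082]), np.uint64(244), 334.9444186720066)
blue (array([ 0.46528408, -0.31056502]), array([444.65384615, 263.96153846]), np.uint64(26), 181.95124741690233)
[ 0.55400648 -0.17749718  0.051     ]
[ 0.57483606 -0.42625359  0.051     ]
[ 0.41293863 -0.43734328  0.051     ]
[ 0.39140464 -0.19210717  0.051     ]
```

```bash
python3 -m crank '[[0,0,0,0,-0.14],[0,0,0,0,-0.28],[0,0,0,0,-0.42]]'
```

```text
time: 1.5
ee_pos: [0.2101, -0.5886, 0.191]
orientation: [-3.142, 0.0, 2.339]
force: [-0.2, -0.1, 0.4]
finger_gap: 0.0869
```

```bash
python3 -m crank '[[0.3,-4,45,0,-0.13],[0.3,-8,90,0,-0.26],[0.3,-12,135,0,-0.39],[0.3,-16,180,0,-0.52],[0.3,-20,225,0,-0.65],[0.3,-24,270,0,-0.78],[0.3,-29,315,0,-0.88],[0.3,-29,333,0,-0.88]]'
python3 - <<'E'
from h import *
print(read_state()['ee_pos'],read_state()['orientation'])
t=shot('top','t1.png');s=shot('scene','s1.png')
cv2.imwrite('pics/s1c.png',cv2.resize(cv2.imread('pics/s1.png')[150:400,200:450],None,fx=2.4,fy=2.4,interpolation=cv2.INTER_CUBIC))
print(read_state()['ee_pos'],read_state()['finger_gap'])
E
```

```text
time: 2.3
ee_pos: [0.4724, -0.3758, 0.1909]
orientation: [-3.141, 0.001, -3.059]
force: [-0.8, -0.3, 0.3]
finger_gap: 0.0613
[ 0.47243532 -0.37580579  0.19092524] [-3.14133231e+00  7.47091785e-04 -3.05928074e+00]
[ 0.47131797 -0.37634226  0.19075104] 0.061120054927073765
```

View pics/s1.png

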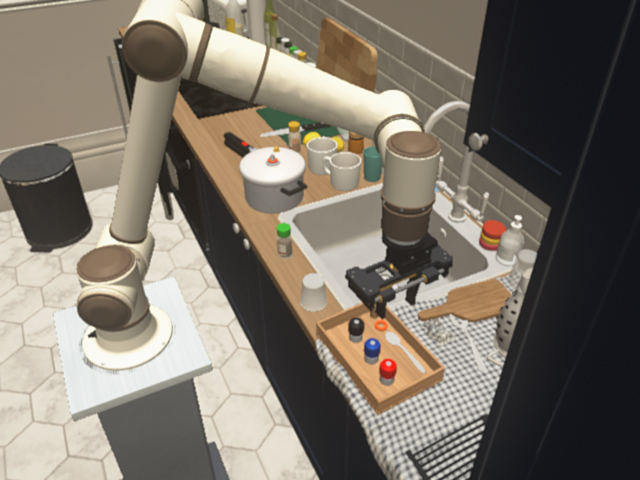

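View pics/t1.png

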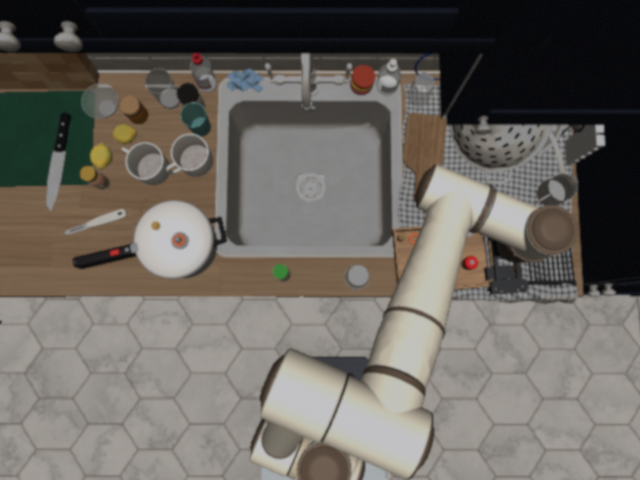

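Run:
```python
from h import *
s=shot('scene');t=shot('top')
print(read_state()['ee_pos'],read_state()['time'])
a=s['img'][145:215,235:310]; cv2.imwrite('pics/s2v.png',cv2.resize(a[...,::-1],None,fx=8,fy=8,interpolation=cv2.INTER_CUBIC))
a=t['img'][225:260,155:205]; cv2.imwrite('pics/t2v.png',cv2.resize(a[...,::-1],None,fx=14,fy=14,interpolation=cv2.INTER_CUBIC))
for n,d,b in (('s',s,(258,145,292,172)),('t',t,(168,229,192,252))):
    x0,y0,x1,y1=b; im=d['img'].astype(float)[y0:y1,x0:x1]
    o=im[...,0]-im[...,2]
    for thr in (25,45,65):
        ys,xs=np.nonzero(o>thr); 
        h=cv2.convexHull(np.stack([xs,ys],1).astype(np.float32)); m=cv2.moments(h); c=(m['m10']/m['m00']+x0,m['m01']/m['m00']+y0)
        print(n,thr,len(xs),c,xs.min()+x0,xs.max()+x0,ys.min()+y0,ys.max()+y0,atz(d,*c,.150))
    p=atz(d,*c,.150)
    pr=hullcen(disc(d,p[0],p[1],.146,.0155)+disc(d,p[0],p[1],.152,.0155)); print('model',pr)
```

```text
[ 0.4692937  -0.37801962  0.19086578] 2.5
s 25 218 (273.99355098750505, 152.00927045546152) 258 291 145 163 [0.53554482 0.38844761 0.15      ]
s 45 170 (273.5313315926893, 151.83333333333334) 258 291 145 162 [0.53470973 0.3899938  0.15      ]
s 65 134 (272.3884785819793, 151.71097981290004) 258 288 145 162 [0.53194805 0.39213494 0.15      ]
model (array([272.40374701, 152.02556751]), 62.448998811421916)
t 25 130 (178.5050125313283, 239.6203007518797) 172 185 233 246 [0.51434297 0.35283533 0.15      ]
t 45 93 (178.46212121212122, 239.86363636363637) 173 184 234 246 [0.51374892 0.35291876 0.15      ]
t 65 73 (178.57606837606838, 239.6871794871795) 173 184 234 245 [0.51417983 0.35265794 0.15      ]
model (array([178.66568386, 239.74481892]), 136.63385863252915)
```

```bash
python3 -m crank '[[0.3,0,0,40,0],[0.3,1,-2,80,0],[0.3,1,-2,120,0],[0.3,1,-2,150,0],[0.3,1,-2,158,0],[0.3,1,-2,158,0]]' 50
```

```text
time: 3.1
ee_pos: [0.4669, -0.3809, 0.0321]
orientation: [3.141, -0.003, -3.066]
force: [-1.0, 0.2, 1.0]
finger_gap: 0.0607
```

View pics/s2v.png

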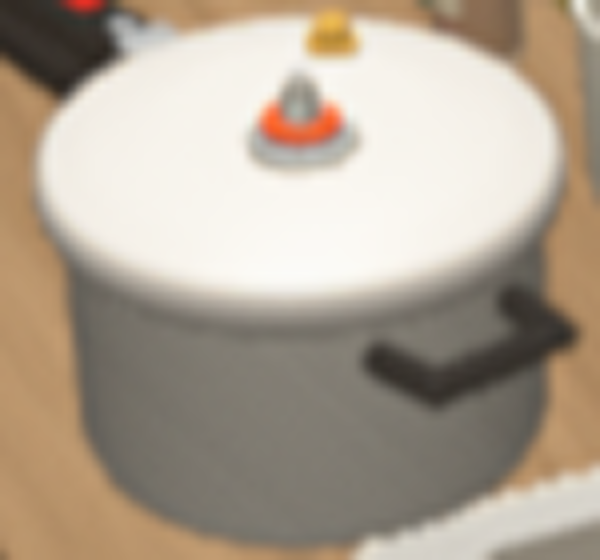

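View pics/t2v.png

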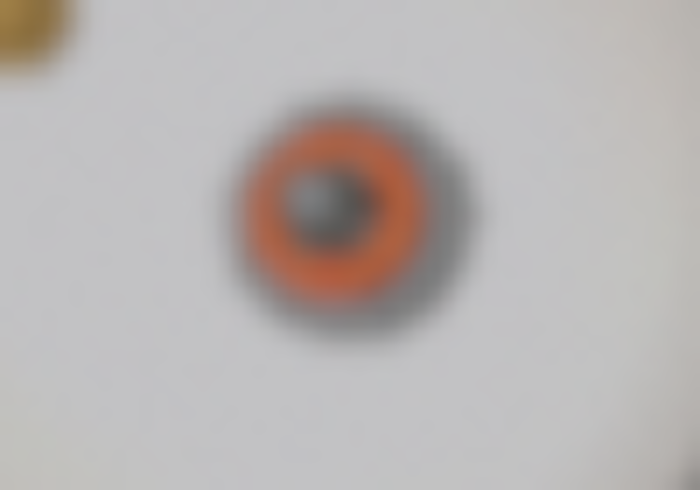

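Run:
```python
from h import *
s=shot('scene','s3.png')
a=s['img'][290:420,330:460]; cv2.imwrite('pics/s3c.png',cv2.resize(a[...,::-1],None,fx=4.5,fy=4.5,interpolation=cv2.INTER_CUBIC))
st=read_state(); print(st['ee_pos'],st['orientation'],st['time'])
x0,y0,x1,y1=262,151,286,172; im=s['img'].astype(float)[y0:y1,x0:x1]
o=im[...,0]-im[...,2]
for thr in (25,45,65,90):
    ys,xs=np.nonzero(o>thr); 
    h=cv2.convexHull(np.stack([xs,ys],1).astype(np.float32)); m=cv2.moments(h); c=(m['m10']/m['m00']+x0,m['m01']/m['m00']+y0)
    print(thr,c,xs.min()+x0,xs.max()+x0,ys.min()+y0,ys.max()+y0,atz(s,*c,.1495))
```

```text
[ 0.46831485 -0.38132269  0.03373513] [-3.14069784e+00  1.87360281e-05 -3.06528607e+00] 3.15
25 (273.15064102564105, 157.22435897435898) 267 279 151 163 [0.52219665 0.36264027 0.1495    ]
45 (273.28061224489795, 157.10204081632654) 267 279 151 163 [0.52280119 0.36311519 0.1495    ]
65 (273.1959595959596, 157.0909090909091) 267 278 151 162 [0.52260359 0.36328185 0.1495    ]
90 (273.3480083857442, 157.0083857442348) 268 278 151 162 [0.52318021 0.36352012 0.1495    ]
```

View pics/s3c.png

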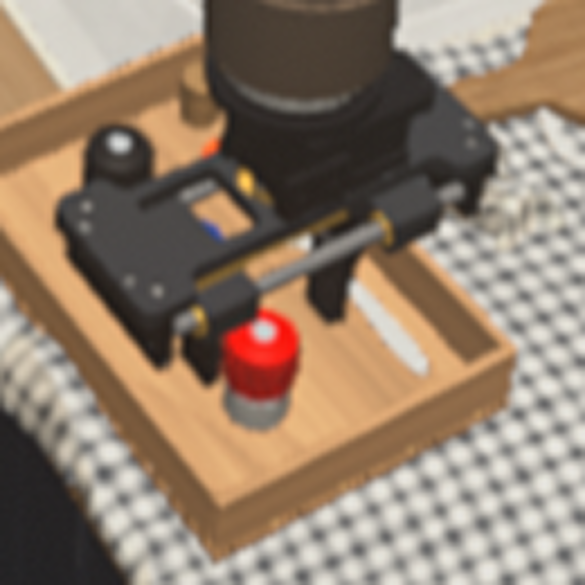

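Run:
```python
from h import *
s=shot('scene');st=read_state();p=st['ee_pos'];print(p)
y=st['orientation'][2]; ux=np.array([np.cos(y),np.sin(y),0]);uy=np.array([np.sin(y),-np.cos(y),0])
z=np.array([0,0,1.])
a=cv2.resize(s['img'][290:420,330:460][...,::-1],None,fx=4.5,fy=4.5,interpolation=cv2.INTER_CUBIC)
def m(X,c): 
    u,v=proj(s,X); cv2.circle(a,(int((u-330+.5)*4.5),int((v-290+.5)*4.5)),4,c,-1)
m(p,(0,255,0))
for sx in(1,-1):
  for w in (-1,1): m(p+sx*.030*ux+w*.0095*uy,(255,255,0))
m([.470,-.378,.012],(255,0,255)); m([.470,-.378,.066],(255,0,255))
cv2.imwrite('pics/s4c.png',a)
```

```text
[ 0.46914043 -0.38141972  0.0346448 ]
```

View pics/s4c.png

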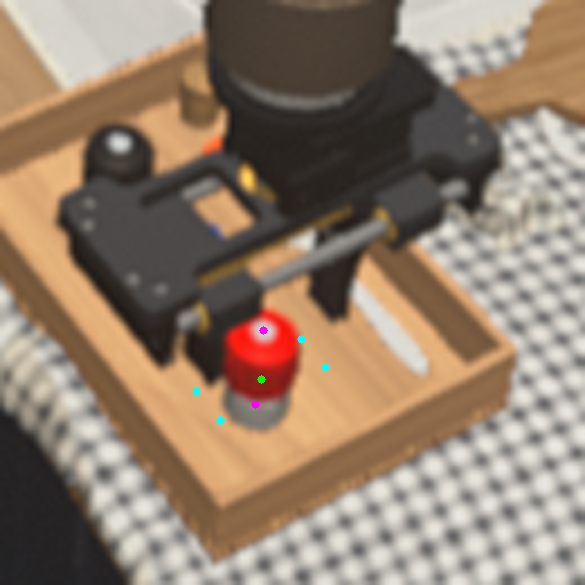

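Run:
```python
from h import *
s=shot('scene');t=shot('top','t5.png');st=read_state();p=st['ee_pos'];print(p,st['time'],st['finger_gap'])
def ov(d,img,p,y,gap,box,fx,fn):
    ux=np.array([np.cos(y),np.sin(y),0]);uy=np.array([np.sin(y),-np.cos(y),0]);z=np.array([0,0,1.])
    a=cv2.resize(img[box[1]:box[3],box[0]:box[2]],None,fx=fx,fy=fx,interpolation=cv2.INTER_CUBIC)
    P=lambda X:tuple(int((c-o+.5)*fx) for c,o in zip(proj(d,X),box[:2]))
    for sx in(1,-1):
      for g in(gap/2,gap/2+.015):
       for w in(-1,1):
        q=p+sx*g*ux+w*.0095*uy; cv2.line(a,P(q),P(q+.07*z),(255,255,0),1)
      q=[P(p+sx*g*ux+w*.0095*uy) for g,w in((gap/2,-1),(gap/2,1),(gap/2+.015,1),(gap/2+.015,-1))]
      cv2.polylines(a,[np.array(q)],True,(0,255,255),1)
    cv2.imwrite('pics/'+fn,a)
ov(s,cv2.imread('pics/s1.png'),np.array([.4715,-.3763,.191]),-3.06,.061,(320,220,470,400),4,'ov1.png')
ov(t,t['img'][...,::-1],p,st['orientation'][2],.061,(380,200,540,320),5,'ov2.png')
ov(s,s['img'][...,::-1],p,st['orientation'][2],.061,(330,290,460,420),4.5,'ov3.png')
```

```text
[ 0.46958744 -0.38108474  0.03506539] 3.3 0.06094867686236753
```

View pics/ov1.png

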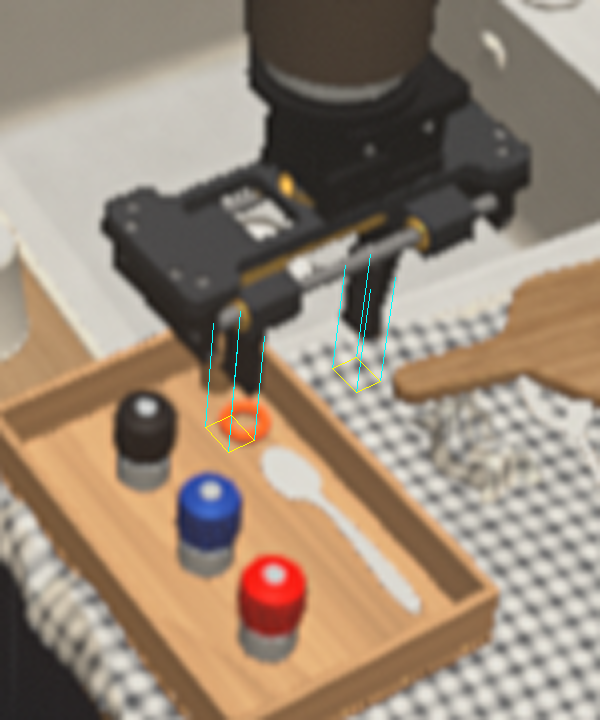

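View pics/ov2.png

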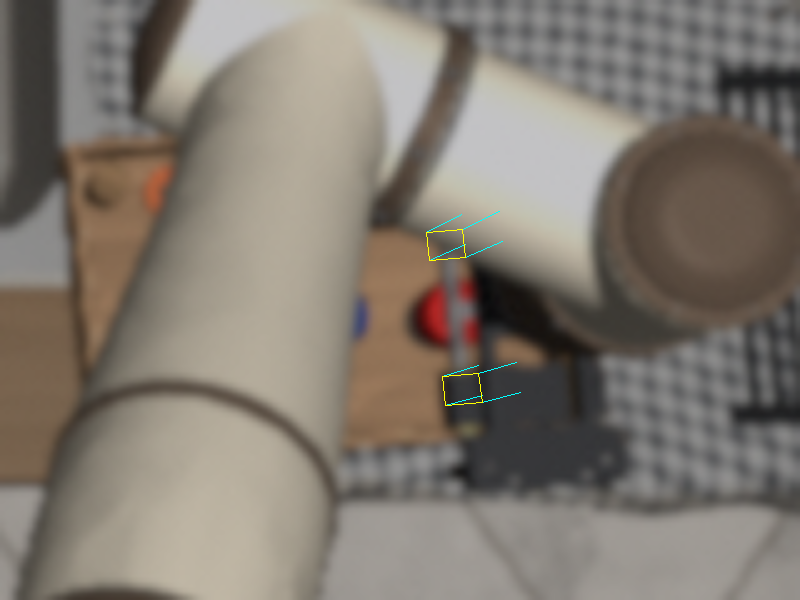

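View pics/ov3.png

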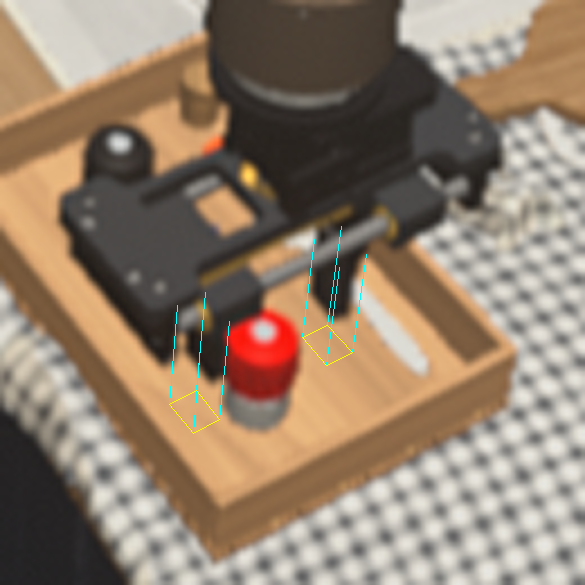

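Run:
```python
import cv2
a=cv2.imread('pics/s3.png')[335:395,360:420]
cv2.imwrite('pics/z1.png',cv2.resize(a,None,fx=10,fy=10,interpolation=cv2.INTER_LANCZOS4))
a=cv2.imread('pics/s1.png')[285:335,355:425]
cv2.imwrite('pics/z2.png',cv2.resize(a,None,fx=10,fy=10,interpolation=cv2.INTER_LANCZOS4))
```

```text
(no output)
```

View pics/z1.png

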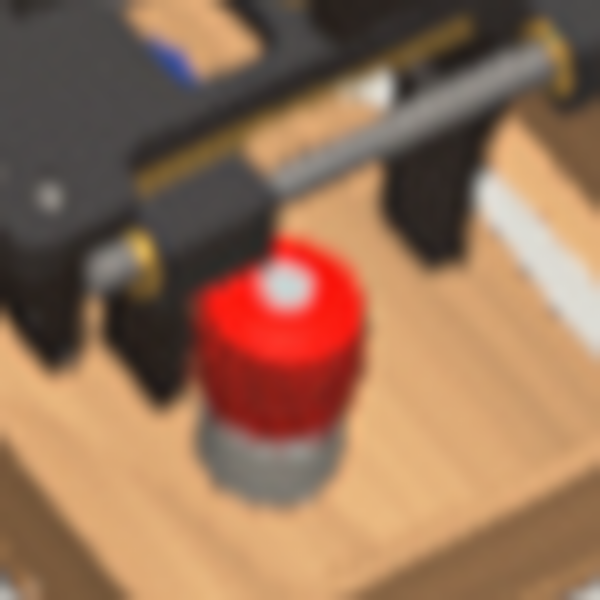

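View pics/z2.png

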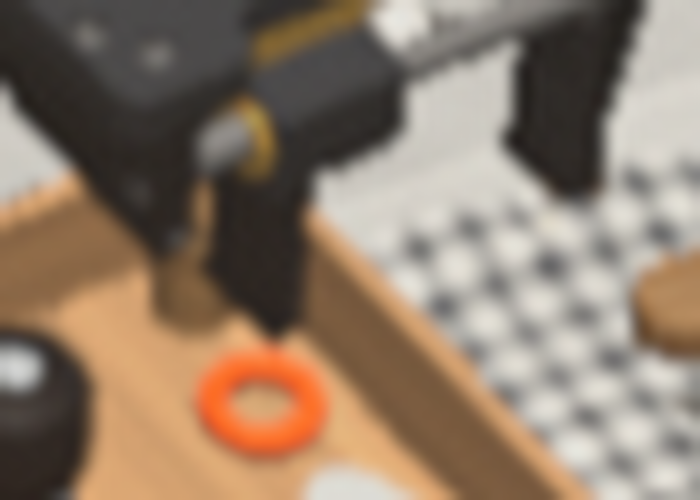

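Run:
```python
from h import *
np.set_printoptions(precision=4,suppress=True)
s=shot('scene');st=read_state();print(st['ee_pos'],st['time'],st['orientation'])
for z in(.030,.035,.04,.045,.05,.055):
    L=atz(s,376,375.3,z);R=atz(s,403,361.5,z); print(z,L,R,(L+R)/2, np.linalg.norm(L-R))
for z in(.18,.191,.2,.205,.21):
    L=atz(s,355+27.5-.5,285+34-.5,z);R=atz(s,355+57.5-.5,285+20-.5,z); print(z,L,R,(L+R)/2, np.linalg.norm(L-R))
```

```text
[ 0.4695 -0.3809  0.0349] 3.35 [-3.1397  0.0027 -3.0643]
0.03 [ 0.4475 -0.3709  0.03  ] [ 0.5185 -0.3647  0.03  ] [ 0.483  -0.3678  0.03  ] 0.07128011456278299
0.035 [ 0.4452 -0.3741  0.035 ] [ 0.5159 -0.368   0.035 ] [ 0.4806 -0.3711  0.035 ] 0.07091982338594377
0.04 [ 0.443  -0.3774  0.04  ] [ 0.5133 -0.3713  0.04  ] [ 0.4781 -0.3743  0.04  ] 0.07055953220910449
0.045 [ 0.4407 -0.3806  0.045 ] [ 0.5107 -0.3746  0.045 ] [ 0.4757 -0.3776  0.045 ] 0.07019924103226527
0.05 [ 0.4385 -0.3839  0.05  ] [ 0.5081 -0.3779  0.05  ] [ 0.4733 -0.3809  0.05  ] 0.06983894985542598
0.055 [ 0.4362 -0.3871  0.055 ] [ 0.5055 -0.3812  0.055 ] [ 0.4709 -0.3842  0.055 ] 0.06947865867858659
0.18 [ 0.461  -0.3537  0.18  ] [ 0.5356 -0.3471  0.18  ] [ 0.4983 -0.3504  0.18  ] 0.07492078962478477
0.191 [ 0.455  -0.3623  0.191 ] [ 0.5287 -0.3558  0.191 ] [ 0.4918 -0.3591  0.191 ] 0.07393875052547731
0.2 [ 0.4501 -0.3694  0.2   ] [ 0.523 -0.363  0.2  ] [ 0.4865 -0.3662  0.2   ] 0.07313526398968043
0.205 [ 0.4474 -0.3733  0.205 ] [ 0.5198 -0.367   0.205 ] [ 0.4836 -0.3702  0.205 ] 0.07268888258090436
0.21 [ 0.4446 -0.3773  0.21  ] [ 0.5166 -0.371   0.21  ] [ 0.4806 -0.3741  0.21  ] 0.0722425011721283
```

```bash
python3 -m crank '[[0.3,0,3,6,0],[0.3,0,3,11,0],[0.3,0,3,11,0],[0.3,0,3,11,0]]' 50
python3 - <<'E'
from h import *
s=shot('scene');st=read_state();print(st['ee_pos'],st['time'],st['orientation'],st['force'])
a=s['img'][325:400,350:425]; cv2.imwrite('pics/z3.png',cv2.resize(a[...,::-1],None,fx=8,fy=8,interpolation=cv2.INTER_LANCZOS4))
E
```

```text
time: 3.75
ee_pos: [0.4692, -0.3777, 0.0237]
orientation: [-3.14, 0.002, -3.064]
force: [-0.5, 0.1, -0.4]
finger_gap: 0.0614
[ 0.46930394 -0.37784461  0.02377599] 3.8 [-3.13973279e+00  2.42159320e-03 -3.06408370e+00] [ 0.79127263 -0.03784112 -0.1564996 ]
```

View pics/z3.png

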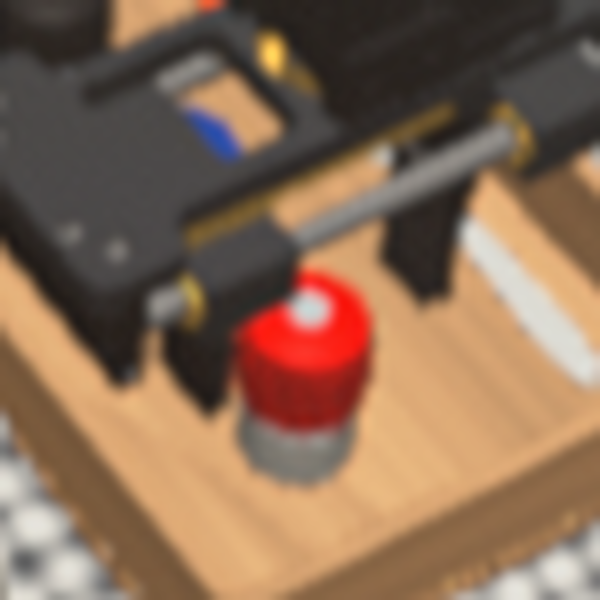

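```bash
python3 -m crank '[[0.6,0,0,0,0],[0.7,0,0,0,0],[0.8,0,0,0,0],[1,0,0,0,0],[1,0,0,0,0],[1,0,0,0,0]]' 45
python3 - <<'E'
from h import *
s=shot('scene');st=read_state();print(st['ee_pos'],st['time'],st['finger_gap'],st['force'])
a=s['img'][325:400,350:425]; cv2.imwrite('pics/z4.png',cv2.resize(a[...,::-1],None,fx=8,fy=8,interpolation=cv2.INTER_LANCZOS4))
E
```

```text
time: 4.4
ee_pos: [0.4693, -0.3779, 0.0238]
orientation: [-3.14, 0.003, -3.064]
force: [-0.7, 0.1, -0.3]
finger_gap: 0.0336
[ 0.46936386 -0.3778977   0.0238763 ] 4.45 0.033434205548248705 [ 0.48102332 -0.01657146 -0.70807467]
```

View pics/z4.png

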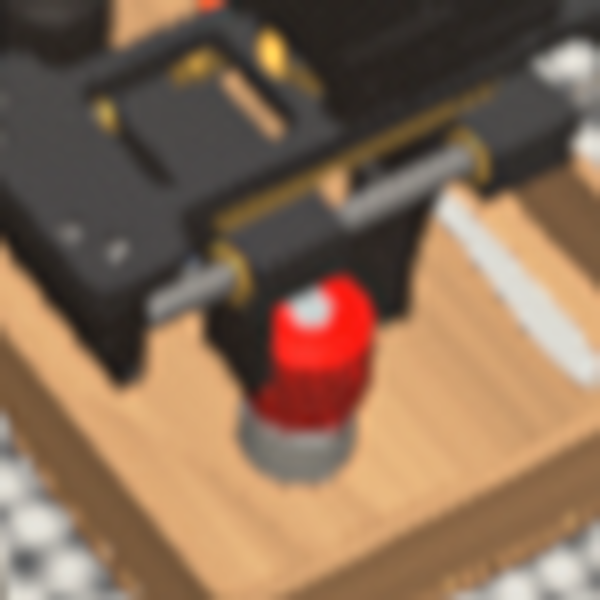

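```bash
python3 -m crank '[[1,0,0,-10,0],[1,0,0,-30,0],[1,0,0,-60,0],[1,0,0,-90,0],[1,0,0,-90,0],[1,0,0,-90,0],[1,0,0,-90,0]]'
python3 - <<'E'
from h import *
s=shot('scene');st=read_state();print(st['ee_pos'],st['time'],st['finger_gap'],st['force'])
a=s['img'][290:365,350:425]; cv2.imwrite('pics/z5.png',cv2.resize(a[...,::-1],None,fx=8,fy=8,interpolation=cv2.INTER_LANCZOS4))
E
```

```text
time: 5.15
ee_pos: [0.4681, -0.377, 0.1127]
orientation: [-3.141, 0.001, -3.064]
force: [-0.1, 0.1, -1.1]
finger_gap: 0.0338
[ 0.46806364 -0.37707377  0.11243412] 5.2 0.0338820834623281 [-0.34244485 -0.80019004 -1.36009157]
```

View pics/z5.png

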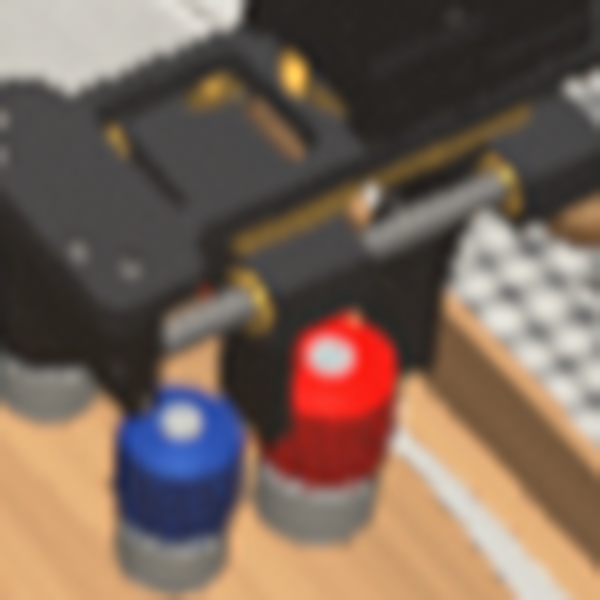

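```bash
python3 -m crank '[[1,0,0,-40,0],[1,-5,20,-85,0],[1,-12,60,-115,0],[1,-18,105,-120,0],[1,-25,150,-120,0],[1,-31,195,-120,0],[1,-38,240,-120,0],[1,-44,285,-120,0]]'
```

```text
time: 6.0
ee_pos: [0.4892, -0.0878, 0.2313]
orientation: [-3.142, -0.002, -3.065]
force: [0.6, -0.4, -1.3]
finger_gap: 0.0336
```

```bash
python3 -m crank '[[1,-7,45,0,0],[1,-14,90,0,0],[1,-21,135,0,0],[1,-28,180,0,0],[1,-35,225,0,0],[1,-42,270,0,0],[1,-49,315,0,0],[1,-54,345,0,0]]'
python3 - <<'E'
from h import *
st=read_state();print(st['ee_pos'],st['time'],st['finger_gap'],st['force'],st['qpos'])
E
```

```text
time: 6.8
ee_pos: [0.5158, 0.2629, 0.2294]
orientation: [-3.14, -0.004, -3.063]
force: [-0.3, -0.0, -1.9]
finger_gap: 0.0335
[0.51580356 0.26292546 0.22942796] 6.8 0.0335226604410803 [-0.33351437 -0.02830694 -1.88259601] [ 0.7500012   0.28456665 -0.04126881 -0.0018301  -1.24932742 -0.67054094]
```

```bash
python3 -m crank '[[1,-2,40,0,0],[1,-5,75,5,0],[1,-5,88,5,0],[1,-5,90,5,0],[1,-5,90,5,0],[1,-5,90,5,0],[1,-5,90,5,0]]'
python3 - <<'E'
from h import *
s=shot('scene','s6.png');t=shot('top','t6.png');st=read_state();print(st['ee_pos'],st['time'],st['finger_gap'],st['force'],st['orientation'])
a=s['img'][110:210,220:340]; cv2.imwrite('pics/z6.png',cv2.resize(a[...,::-1],None,fx=6,fy=6,interpolation=cv2.INTER_LANCZOS4))
a=t['img'][195:285,110:240]; cv2.imwrite('pics/y6.png',cv2.resize(a[...,::-1],None,fx=6,fy=6,interpolation=cv2.INTER_LANCZOS4))
E
```

```text
time: 7.5
ee_pos: [0.5139, 0.3518, 0.2248]
orientation: [-3.14, -0.004, -3.064]
force: [-0.4, 0.0, -1.4]
finger_gap: 0.0332
[0.51391941 0.35208759 0.2247955 ] 7.6 0.033753844525142816 [-0.69090273 -0.3233694  -1.41281661] [-3.14063738 -0.00404499 -3.06391761]
```

View pics/z6.png

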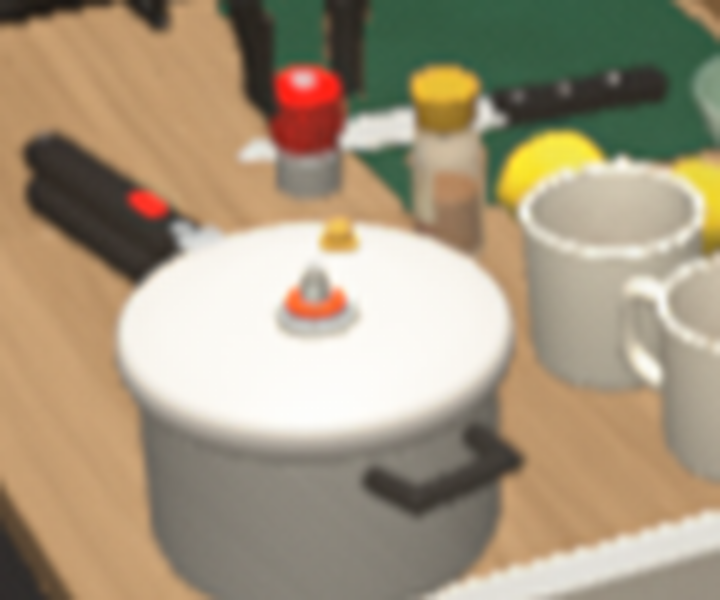

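View pics/y6.png

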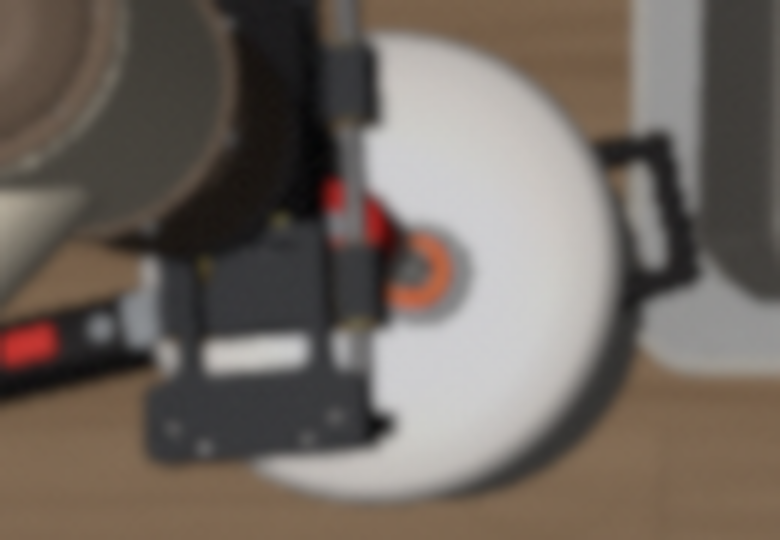

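```bash
cat >> h.py <<'E'
def mask(d,groups_add,groups_sub,box,ss=8):
    x0,y0,x1,y1=box; m=np.zeros(((y1-y0)*ss,(x1-x0)*ss),np.uint8)
    def fill(pts,v):
        q=(np.array(pts)-[x0,y0]+.5)*ss
        cv2.fillConvexPoly(m,cv2.convexHull(np.round(q*16).astype(np.int32)),v,shift=4)
    for g in groups_add: fill(g,1)
    for g in groups_sub: fill(g,0)
    ys,xs=np.nonzero(m); return np.array([xs.mean()+.5,ys.mean()+.5])/ss-.5+[x0,y0], m.sum()/ss**2
def washmodel(d,p,box):
    x,y=p
    return mask(d,[disc(d,x,y,.146,.0155)+disc(d,x,y,.152,.0155)],[disc(d,x,y,.152,.007)+disc(d,x,y,.164,.007),disc(d,x,y,.164,.007)+disc(d,x,y,.170,.0035)],box)
def capmodel(d,p,box,zb):
    x,y=p
    return mask(d,[disc(d,x,y,zb+.023,.0175)+disc(d,x,y,zb+.052,.0175)+disc(d,x,y,zb+.054,.0155)],[],box)
def softcen(im,box,hi):
    x0,y0,x1,y1=box; a=im.astype(float)[y0:y1,x0:x1]; w=a[...,0]-np.maximum(a[...,1],a[...,2]) ; w=np.clip((w-15)/(hi-15),0,1)
    ys,xs=np.mgrid[y0:y1,x0:x1]; return np.array([(w*xs).sum(),(w*ys).sum()])/w.sum(), w.sum(), w.max()
def solve(model,cen,p0):
    return least_squares(lambda p:model(p)[0]-cen,p0,diff_step=2e-3).x
E
python3 - <<'E'
from h import *
np.set_printoptions(precision=4,suppress=True)
s=shot('scene');t=shot('top')
bt=(170,231,188,250); bs=(264,154,284,166)
it=cv2.imread('pics/t1.png')[...,::-1]; i_s=cv2.imread('pics/s1.png')[...,::-1]
for im,d,b in((it,t,bt),(i_s,s,bs)):
    for hi in (60,90,130):
        c,w,mx=softcen(im,b,hi); p=solve(lambda p:washmodel(d,p,b),c,[.514,.353]); print('wash',hi,c,w,mx,p,washmodel(d,p,b)[1])
# cap: closed contour fill
im=s['img']; b=(262,116,280,140)
c,w,mx=softcen(im,b,60); st=read_state(); zb=st['ee_pos'][2]-.0118
x0,y0,x1,y1=b; a=im.astype(float)[y0:y1,x0:x1]; o=a[...,0]-np.maximum(a[...,1],a[...,2])
for thr in(25,40,60):
    m=(o>thr).astype(np.uint8); cs,_=cv2.findContours(m,cv2.RETR_EXTERNAL,cv2.CHAIN_APPROX_NONE); mm=np.zeros_like(m); cv2.drawContours(mm,cs,-1,1,-1)
    ys,xs=np.nonzero(mm); c=np.array([xs.mean()+x0,ys.mean()+y0]); p=solve(lambda p:capmodel(s,p,b,zb),c,[.514,.353])
    print('cap',c,mm.sum(),p,capmodel(s,p,b,zb)[1])
print(st['ee_pos'])
E
```

```text
wash 60 [178.7473 239.9355] 95.04444444444445 1.0 [0.5143 0.3534] 103.0
wash 90 [178.8538 240.0404] 62.76 0.8933333333333333 [0.5141 0.3532] 102.640625
wash 130 [178.8538 240.0404] 40.9304347826087 0.5826086956521739 [0.5141 0.3532] 102.640625
wash 60 [272.0331 160.2198] 44.28888888888889 1.0 [0.5145 0.3532] 48.875
wash 90 [272.0799 160.2553] 38.70666666666667 1.0 [0.5145 0.353 ] 48.890625
wash 130 [272.0419 160.2933] 31.547826086956523 1.0 [0.5143 0.3528] 49.03125
cap [270.3915 129.0943] 212 [0.5129 0.3468] 183.21875
cap [270.5625 128.1307] 176 [0.5154 0.3518] 182.1875
cap [270.7047 127.745 ] 149 [0.5166 0.3538] 181.75
[0.5139 0.3524 0.2247]
```

```bash
python3 -m crank '[[1,0,1,15,0],[1,0,1,30,0],[1,0,1,36,0],[1,0,1,38,0],[1,0,1,38,0],[1,0,1,38,0]]'
python3 - <<'E'
from h import *
np.set_printoptions(precision=4,suppress=True)
s=shot('scene');st=read_state();print(st['ee_pos'],st['time'],st['force'],st['orientation'])
a=s['img'][110:190,230:320]; cv2.imwrite('pics/z7.png',cv2.resize(a[...,::-1],None,fx=8,fy=8,interpolation=cv2.INTER_LANCZOS4))
b=(260,128,284,155);im=s['img'];zb=st['ee_pos'][2]-.0118
x0,y0,x1,y1=b; a=im.astype(float)[y0:y1,x0:x1]; o=a[...,0]-np.maximum(a[...,1],a[...,2])
for thr in(25,40,60):
    m=(o>thr).astype(np.uint8); cs,_=cv2.findContours(m,cv2.RETR_EXTERNAL,cv2.CHAIN_APPROX_NONE); mm=np.zeros_like(m); cv2.drawContours(mm,cs,-1,1,-1)
    ys,xs=np.nonzero(mm); c=np.array([xs.mean()+x0,ys.mean()+y0]); p=solve(lambda p:capmodel(s,p,b,zb),c,[.514,.353])
    print('cap',c,mm.sum(),p,capmodel(s,p,b,zb)[1])
E
```

```text
time: 8.3
ee_pos: [0.5141, 0.3537, 0.1875]
orientation: [-3.141, -0.003, -3.063]
force: [0.4, -0.1, -2.3]
finger_gap: 0.0336
[0.514  0.3537 0.1876] 8.35 [-0.2394 -0.3762 -0.7858] [ 3.1416 -0.0028 -3.0634]
cap [271.1234 140.3084] 308 [0.5142 0.35  ] 177.65625
cap [270.7053 140.1368] 190 [0.5135 0.3515] 177.328125
cap [271.4527 139.6081] 148 [0.5166 0.3534] 177.015625
```

View pics/z7.png

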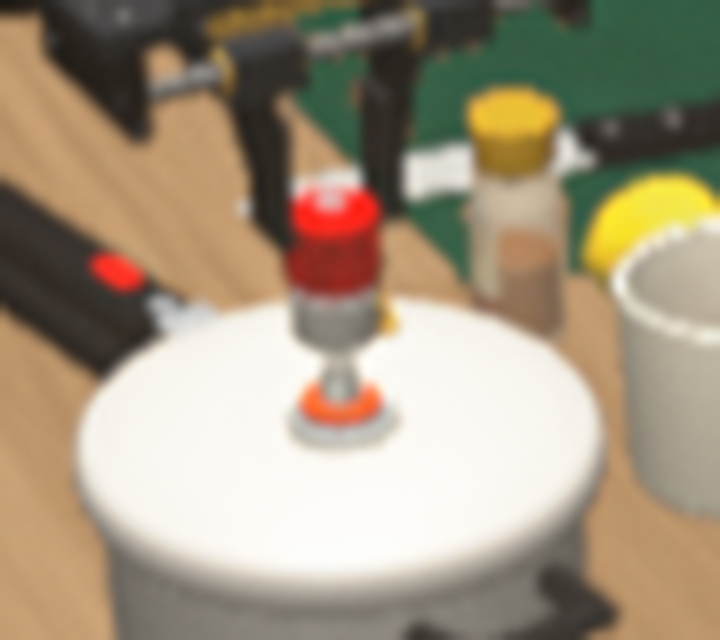

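```bash
python3 -m crank '[[1,0,-1,5,0],[1,0,-1,10,0],[1,0,-1,14,0],[1,0,-1,15,0],[1,0,-1,15,0]]'; python3 -c "
from h import *
s=read_state();print(s['ee_pos'],s['force'],s['torque'])"
```

```text
time: 8.85
ee_pos: [0.514, 0.3526, 0.1721]
orientation: [-3.141, -0.003, -3.063]
force: [0.3, 0.7, -1.4]
finger_gap: 0.0336
[0.51395228 0.35256302 0.1721268 ] [ 0.31251699  0.73755304 -1.44120049] [0.02797698 0.08187555 0.0198136 ]
```

```bash
python3 -m crank '[[1,0,0,2,0],[1,0,0,3,0],[1,0,0,4,0],[1,0,0,4,0]]'
```

```text
time: 9.25
ee_pos: [0.5139, 0.3524, 0.1685]
orientation: [-3.141, -0.003, -3.063]
force: [-1.0, -0.9, 1.9]
finger_gap: 0.0337
```

```bash
python3 -m crank '[[1,0,0,1,0],[1,0,0,2,0],[1,0,0,2,0],[1,0,0,2,0]]'
```

```text
time: 9.65
ee_pos: [0.5141, 0.3526, 0.1676]
orientation: [-3.141, -0.002, -3.063]
force: [-2.8, -1.6, 5.9]
finger_gap: 0.0337
```

```bash
python3 -m crank '[[1,0.5,-0.5,1,0],[1,0.5,-0.5,2,0],[1,0.5,-0.5,2.5,0],[1,0.5,-0.5,2.5,0]]'
```

```text
time: 10.05
ee_pos: [0.5141, 0.3525, 0.1671]
orientation: [3.141, 0.0, -3.062]
force: [-3.7, -0.9, 8.7]
finger_gap: 0.0339
```

```bash
python3 -m crank '[[1,0.5,0,2,0],[1,0.5,0,2.5,0],[1,0.5,0,3,0],[1,0.5,0,3,0]]'
```

```text
time: 10.45
ee_pos: [0.5139, 0.3527, 0.1654]
orientation: [3.139, 0.002, -3.062]
force: [0.5, -1.3, -1.8]
finger_gap: 0.0335
```

```bash
python3 -m crank '[[1,0,0,1,0],[1,0,0,2,0],[1,0,0,3,0],[1,0,0,4,0],[1,0,0,4,0],[1,0,0,4,0]]'
```

```text
time: 11.05
ee_pos: [0.514, 0.3528, 0.1621]
orientation: [3.139, 0.002, -3.062]
force: [-2.2, -0.6, 6.3]
finger_gap: 0.034
```

```bash
python3 -m crank '[[1,0,0,1,0],[1,0,0,2,0],[1,0,0,3,0],[1,0,0,3,0],[1,0,0,3,0],[1,0,0,3,0]]'
python3 - <<'E'
from h import *
for i in range(5):
    s=shot('scene','s8.png');st=read_state();print(st['time'],st['ee_pos'],st['force'],st['finger_gap'])
a=s['img'][110:190,230:320]; cv2.imwrite('pics/z8.png',cv2.resize(a[...,::-1],None,fx=8,fy=8,interpolation=cv2.INTER_LANCZOS4))
E
```

```text
time: 11.65
ee_pos: [0.5141, 0.3528, 0.1611]
orientation: [3.139, 0.004, -3.061]
force: [-3.2, -1.6, 10.1]
finger_gap: 0.0337
11.7 [0.5141169  0.35281418 0.16108553] [-4.28075832 -1.8975721   8.95780363] 0.033438494855479936
11.75 [0.51409072 0.3528496  0.16110431] [-4.00958365 -1.63376759  8.81360072] 0.03329987557847909
11.8 [0.51411014 0.35284096 0.16111004] [-4.83606584 -2.09877548  9.97869916] 0.03344431249021533
11.85 [0.51412745 0.35284516 0.16108933] [-4.02604663 -2.02498698  9.09365567] 0.034051089355141805
11.9 [0.51410299 0.35286966 0.16111517] [-4.18902127 -1.65301031 10.0150323 ] 0.03366486967529931
```

View pics/z8.png

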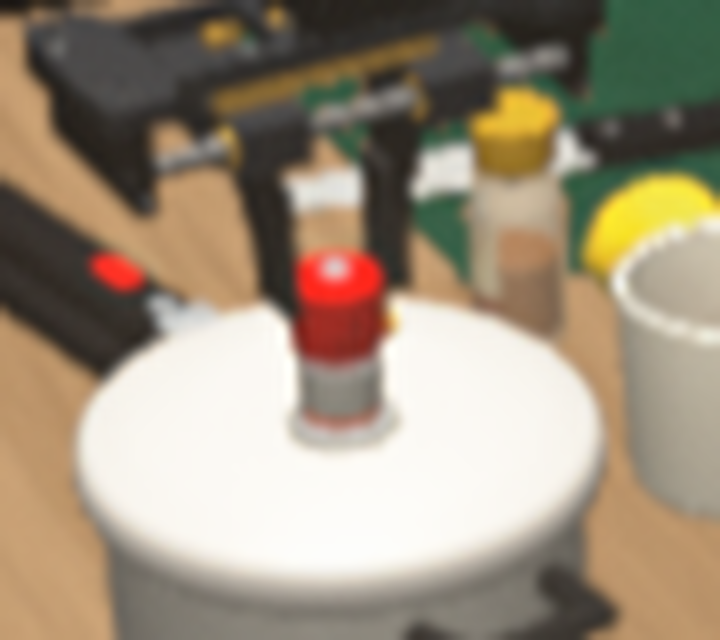

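View pics/s8.png

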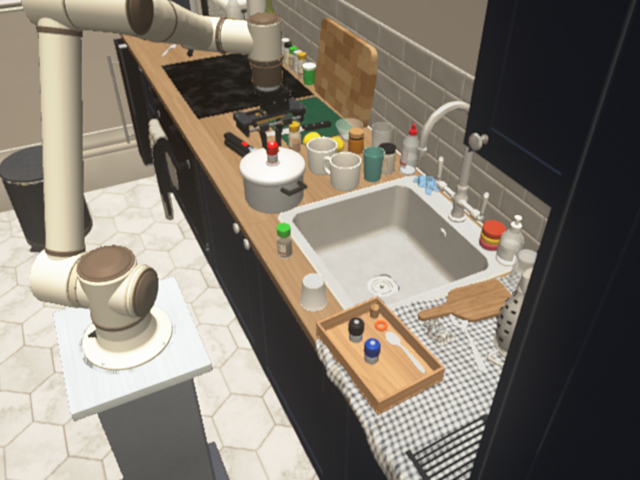

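Run:
```python
from h import *
print(order.hand_in()); st=read_state();print(st['time'],st['ee_pos'],st['force'],st['finger_gap'])
```

```text
the job is handed in; nothing more can be done
None
the job is handed in; nothing more can be done
```

The red cap is out of the tray, clicked onto the vent stud and still held pressed down. I handed the job in at about 12 s; no verdict is reported, so what follows is from my own checks.

- **Click:** the upward force rose to about 9 N with the underside about 9 mm above the boss, then dropped to nothing.
- **Final press:** the force held steady at 9–10 N on the reading, about 11 N allowing for the cap's weight. The tool height puts the underside about 3.3 mm above the boss, so the washer is squeezed by about 2.7 mm. The two figures agree at 4 N/mm.
- **Centring:** the tool ended at (0.5141, 0.3528). Both cameras put the stud at (0.5143, 0.353).
- **Surroundings:** the last picture shows the cap upright with only a thin rim of orange under it. The two other caps, spoon, cork and spare washer are still in the tray, and the tumbler and spice jar look untouched.

Two things disagreed or were left over:

- **Finger ends:** in the scene picture they appeared about 20 mm higher than the reported tool point. I gripped about 11 mm lower than first planned, and the grasp held.
- **Sideways force:** about 4 N remained in the final press (roughly −4 N in x and −2 N in y).

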